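# Slide the finished blank off the punching stand's ledge into the chute

### The arm

A 7-joint arm with a two-finger parallel gripper is mounted at the origin on a cart in front of the work surface, level with it; the furniture and walls round the work are solid. World frame = base frame: x ahead of the robot, y to its left, z up, the work surface at z = 0. Lengths are in m, angles in rad, forces in N, time in s.
With the tool pointing down it reaches from about 0.35 to 0.9 m from the base axis. Payload 8.1 kg.
Tool frame: the origin (TCP) lies on the centre line of the jaws, within the pads' length; the fingertips stand 22 mm ahead of it and the grasp point (between the pads) lies 3 mm ahead of it; z points along the fingers, y is the line along which they close (so a half turn about z gives the same grasp; the last joint's range is limited). The gripper opens to 92 mm and grips with 3 to 60 N. Pads are 19 mm wide; open, the fingers measure 130 mm over their backs; the gripper's body (75 mm by 190 mm) begins 47 mm behind the grasp point.
Start: joints at [1.135, 0.434, 0.025, 1.573, -0.012, 1.134, -0.075], TCP at [0.204, -0.591, 0.249] pointing down, gripper open.
Joint ranges: [-2.62, 2.62], [-0.44, 2.09], [-1.27, 1.32], [0.08, 2.57], [-1.32, 4.46], [0.12, 2], [-2.74, 2.74]. Speed limits (rad/s): [2.22, 2.22, 3.01, 3.01, 3.14, 3.14, 3.14].

### API

Orientations are given as [roll, pitch, yaw] about the fixed x, y, z axes, in that order (R = Rz(yaw) Ry(pitch) Rx(roll)).
In Python, from bench import observe, camera, hand_in gives the robot as it stands.
- The arm moves only by the shell command python3 -m inch 'ROWS' [FORCE]. ROWS is text: rows parted by semicolons, each of 7 numbers parted by spaces: the shift along the world's x, y, z each as a share of 0.05 m, from -1 to 1, then the turn, a rotation vector about the world's x, y, z each as a share of pi/4 rad, from -1 to 1, then the closure, from 0 (fully open) to 1 (shut). In form: dx dy dz ax ay az fingers; .... A call has 1 to 12 rows; each row shifts and turns the commanded pose from where the row before left it; what a row does not reach is not made up. A row lasts 1/12 s, in which the tool goes at most 41.7 mm and 7.16 degrees, less where a joint would pass 70% of its speed; a pose out of reach is approached as far as the arm can. A call with a number of a shift or a turn outside -1 to 1 is refused whole. A call with a gripper value outside its range is refused whole. The fingers move at their own pace and stop on an object; FORCE is the grip in N (left out, the last holds). Time passes only in rows, so rows that do not move let the fingers close. It gives the time, the measured TCP pose, the force, the opening and the grip force at its end, in the units of the state.
- observe(): the state, without advancing time (a new reading comes with each control period).
- camera(name): name is "scene" or "top" or "wrist"; returns a dict with "pixels" (420x560x3 uint8, blue, green, red), "depth" (420x560 float32, m along the optical axis (not along the pixel's ray), 0 where there is no reading), "camera_matrix" (3x3 intrinsics, pixels), "extrinsics" (4x4, takes a point from camera to world coordinates); the wrist camera has in their place "T_tool_cam" (4x4, takes a point from camera to tool coordinates, whose origin is the TCP and whose axes are the flange's). Camera axes: x right, y up, looking along -z (the intrinsics and any distortion apply to the point x, -y, -z); pixel columns grow to the right and rows downward; lengths in m; the calibration is good to about 2 mm. A picture is of the moment at which its call begins: read the wrist's pose just before it.
- hand_in(): hands the job in; it is judged then, once.
The state is a dict: "time_s": time; "joint_pos": joint angles; "joint_vel": joint speeds; "effort": joint torques, N m; "tcp_pos": TCP position; "orientation": TCP orientation; "contact_force": force on the tool from outside, world axes, zero at the start; "torque": the same for the moment, N m; "opening": opening from 0.0 (shut) to 1.0 (fully open); "finger_force": force on a finger pad.
Only numpy, scipy, OpenCV 4.12 (cv2) and the standard library are available. Lean on these libraries where they do the work, as an engineer would, in place of code of your own. Each camera call takes 0.05 s, during which the arm holds its last target. There are 200 camera calls.

### The job

Swing the keeper bar clear of the channel on the small steel stand, then slide the flat steel blank out of its channel and off the open ledge, so that it drops down the chute and comes to rest in the catch tray. The blank lies flush between its rails behind a sprung ball, so it has to be dragged along by pressing on its top face; the stand is light sheet metal, so nowhere press harder than about 30 N. Leave the keeper open and the tools lying round about where they are.

Things in the scene. Friction and masses are not known exactly. Their poses are not given: they have to be found in the camera images.
- stand: Fixed grey and steel stand. x axis: along the channel, the way the blank must travel (to the chute and tray); z up. Origin: on the centreline, 100 mm below the deck's top face; levelling feet put it 0 to 10 mm above the table. Deck: x -81 to +45 mm, y -47 to +47. Things slide on it with friction about 0.2. Lengths below are in this frame, mm.
- channel_mid (a point): Centreline of the channel at rail height (x -20, y 0, z 110). Two rails 10 mm high, tops flush with the blank's top, x -75 to +15, 16 mm wide, inner faces at y -20.75 and +20.75; rear stop of the same height, its face at x -63.
- ball (a point): Where the brass ball (radius 7 mm) looks 4 mm out of the rail at -y, just ahead of the blank: x +4, y -16.75, z 105. It is sprung (1.2 N at first, 0.4 N more per mm) and gives way sideways; pulling the blank past it takes roughly 3 to 5 N.
- blank: Loose dark flat steel blank, 56 x 40 x 10 mm, about 0.15 kg. Origin: centre of its underside; x along its length, z up. Starts 1 to 5 mm before the rear stop with 0.75 mm play each side: no room to grip. Its top is dry (friction 0.6): press it with 12 to 17 N and drag; lighter slips at the ball, over 30 N is too much. It tips off once its middle passes the edge.
- keeper (a joint): Angle of the keeper bar, rad: 0 = across the channel's mouth (bar along the stand's -y from its pivot), 1.57 = end stop, bar along the stand's +x beside the mouth. Starts at 0 to 0.15; clear means above 1.3. Stiff (0.25 N m, about 3.6 N at the pin); stays where it is left. Bar 10 mm wide, z 104 to 112.
- keeper_pivot (a point): Axis of the keeper's upright pivot, fixed on the stand at x +25, y +38, z 108.
- keeper_pin (a point): Point on the upright pin at the keeper's free end, 70 mm from the pivot's axis, z 133. The pin is 10 mm thick (14 mm at its knob) and stands from z 112 to 150.
- ledge_edge (a point): Nominal middle of the open ledge: x +45, y 0, z 100. From x -2 to the edge the blank runs on a bed plate (y -20.5 to +20.5) whose slope differs from stand to stand and is not measured: level at x -2, its edge lies anywhere from 2.4 mm too low to 4.2 mm too high, so the blank rises or sinks as it is slid and the pressing height must follow by feel.
- chute_top (a point): Chute floor right below the ledge's edge: x +45, y 0, z 73. The chute is 62 mm wide inside; its floor falls from x +36, z 80 to x +128, z 8; side walls about 30 mm high from its floor.
- tray_in (a point): Centre of the catch tray's floor (x +174, y 0, z 8). Tray inside: x +128 to +220, y -31 to +31, walls up to z 48.
- tape_measure: Loose yellow tape measure, 76 x 64 x 31 mm, a bystander lying on the table; origin at the centre of its underside, x along its length.
- masking_tape: Loose roll of masking tape, 105 mm across, 24 mm high, a bystander lying on the table; origin at the centre of its underside, x along its length.
- spanner_1: Loose combination spanner, 202 x 27 x 8 mm, a bystander lying on the table; origin at the centre of its underside, x along its length.
- screwdriver_1: Loose screwdriver with red handle, 210 x 27 x 28 mm, a bystander lying on the table; origin at the centre of its underside, x along its length.
- pliers: Loose pliers, 152 x 60 x 12 mm, a bystander lying on the table; origin at the centre of its underside, x along its length.
- hammer: Loose hammer, 258 x 108 x 31 mm, a bystander lying on the table; origin at the centre of its underside, x along its length.
Not all that is in view belongs to the job. Several things have the shape of the blank; the one meant has the colours described above.

How it is judged:
On the way, in this order (a step that is already met when the one before it is completed fails the run):
1. the keeper is swung clear (above 1.3 rad) while the blank still lies in its channel, moved less than 12 mm (value of joint keeper above 1.3 rad and distance of blank from where it was at the start of the episode below 0.012 m), for 0.1 s.
2. the blank has been slid flat along the deck past the sprung ball, its middle within 25 mm of the ledge's edge (x of blank in the frame of stand above 0.02 m and z of blank in the frame of stand between 0.095 and 0.108 m and angle between blank's own z axis and vertical below 0.15 rad), for 0.05 s.
At the end, for the whole second after the job is handed in: The blank is at rest (below 20 mm/s) in the catch tray: its origin 135 to 215 mm along the stand's x, within 32 mm of the centreline and below z 35 mm in the stand's frame; the keeper is still open (above 1.3 rad) (x of blank in the frame of stand between 0.135 and 0.215 m and y of blank in the frame of stand between -0.032 and 0.032 m and z of blank in the frame of stand below 0.035 m and linear speed of blank below 0.02 m/s and value of joint keeper above 1.3 rad); the robot touches nothing.
It fails at once if the robot presses on the blank with more than 30 N (contact force between any of the fingers, the arm and blank above 30 N).
It fails at once if the robot presses on the stand or its keeper with more than 30 N (contact force between any of the fingers, the arm and stand above 30 N).
It fails at once if a tool lying round about is moved more than 30 mm (distance of any of tape_measure, masking_tape, spanner_1, screwdriver_1, pliers, hammer from where it was at the start of the episode above 0.03 m).
It also fails if it takes over 72 s, if anything falls off the work surface, if the arm or the gripper's body presses on something with over 40 N, if the wrist force passes 120 N, or if a joint passes its speed limit or range.

## Working session

There is one attempt and no reset: what is moved stays moved. The work goes in short steps, Python scripts to look and compute and a shell command to move; the robot and the scene stay as the last step left them, time stands still between calls to the robot, and variables do not carry over. Pictures are saved under pics/ and viewed, at most 10 in all, crops included, and the job is handed in when it is done.

```bash
mkdir -p pics; ls; cat > h.py <<'E'
import numpy as np,cv2
from bench import observe,camera
def pts(c):
    d=c["depth"];K=c["camera_matrix"];v,u=np.mgrid[:420,:560]
    p=np.stack([(u-K[0,2])/K[0,0]*d,-(v-K[1,2])/K[1,1]*d,-d,np.ones_like(d)],-1)
    return (p@np.array(c["extrinsics"]).T)[...,:3]
E
python3 - <<'E'
from h import *
s=observe();print(s)
for n in("top","scene"):
    c=camera(n);cv2.imwrite(f"pics/{n}.png",c["pixels"]);np.savez(n,**{k:np.array(v) for k,v in c.items()});print(n,[k for k in c],c["camera_matrix"],c["extrinsics"])
E
```

```text
pics
{'time_s': 0.0, 'joint_pos': array([ 1.13542198,  0.43520857,  0.0249455 ,  1.5741123 , -0.0116222 ,
        1.13399979, -0.07510423]), 'joint_vel': array([-0.00113452,  0.00193592, -0.00134232,  0.00021121,  0.00055373,
       -0.00166304, -0.00063369]), 'effort': array([-7.87079480e-04, -6.67848659e+01,  9.84308347e-01, -3.14468479e+01,
       -6.07571541e-02,  4.27750975e-02,  2.44200037e-04]), 'tcp_pos': array([ 0.20397654, -0.59026167,  0.2479477 ]), 'orientation': array([-3.14001347e+00,  1.11757094e-04,  3.32715746e-01]), 'contact_force': array([ 0.20252701, -0.87969253, -0.23713274]), 'torque': array([-0.01777804, -0.04805348,  0.02871889]), 'finger_force': 0.0, 'opening': 1.0020988503297321}
top ['pixels', 'depth', 'camera_matrix', 'extrinsics'] [[459.36414488   0.         290.57874362]
 [  0.         459.36414488 204.16280058]
 [  0.           0.           1.        ]] [[-0.01642579  0.99738225 -0.07041905  0.37179416]
 [-0.99983115 -0.01696473 -0.00706205  0.06822127]
 [-0.00823821  0.07029116  0.9974925   1.36572361]
 [ 0.          0.          0.          1.        ]]
scene ['pixels', 'depth', 'camera_matrix', 'extrinsics'] [[531.00123144   0.         278.04993245]
 [  0.         531.00123144 215.51883016]
 [  0.           0.           1.        ]] [[ 0.35590256  0.82734482 -0.43455025 -0.21897352]
 [-0.93450543  0.31793567 -0.16005156 -0.19002678]
 [ 0.00574119  0.46305233  0.88631235  1.51178089]
 [ 0.          0.          0.          1.        ]]
```

View pics/top.png

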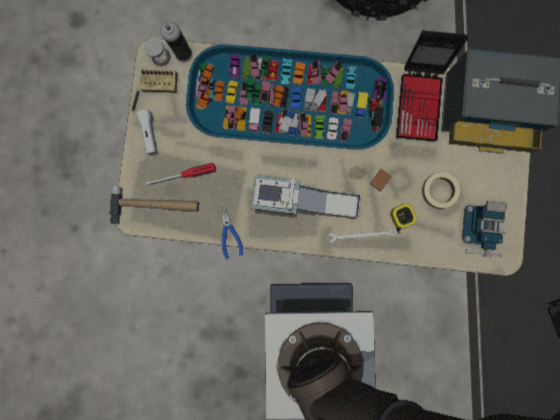

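View pics/scene.png

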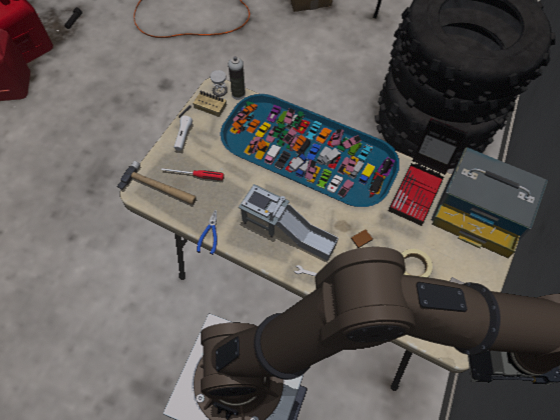

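The top view shows the stand's deck at about (254–297, 177–213), with the chute and tray running right to (358, 205). The dark blank is at (270, 193). Next: a magnified crop and deck pose from depth.

```bash
python3 - <<'E'
from h import *
c=dict(np.load("top.npz"));P=pts(c)
cr=c["pixels"][165:228,240:370];cv2.imwrite("pics/c1.png",cv2.resize(cr,None,fx=6,fy=6,interpolation=cv2.INTER_CUBIC))
sub=P[165:228,240:370]
z=sub[...,2]
print(np.histogram(z,bins=np.arange(-.01,.17,.005)))
for lo,hi in((.098,.125),(.02,.125)):
    m=((z>lo)&(z<hi)).astype(np.uint8)
    n,l,st,ce=cv2.connectedComponentsWithStats(m);k=1+np.argmax(st[1:,4]);xy=sub[l==k][:,:2].astype(np.float32)
    r=cv2.minAreaRect(xy*1000);print(lo,st[k],r,cv2.boxPoints(r))
print(np.round(z[::4,10:64:4]*1000))
E
```

```text
(array([  55, 1520, 2959,  561,  317,  327,   78,   51,   71,   56,   64,
         76,  104,   88,   56,   53,   54,   46,   25,    9,    8,    9,
        124,  445,  299,  532,  132,    3,    0,    0,    0,    0,    5,
         16,    1]), array([-0.01 , -0.005,  0.   ,  0.005,  0.01 ,  0.015,  0.02 ,  0.025,
        0.03 ,  0.035,  0.04 ,  0.045,  0.05 ,  0.055,  0.06 ,  0.065,
        0.07 ,  0.075,  0.08 ,  0.085,  0.09 ,  0.095,  0.1  ,  0.105,
        0.11 ,  0.115,  0.12 ,  0.125,  0.13 ,  0.135,  0.14 ,  0.145,
        0.15 ,  0.155,  0.16 ,  0.165]))
0.098 [  11   10   58   39 1534] ((487.9730224609375, 107.22159576416016), (150.77679443359375, 94.3861083984375), 82.43241119384766) [[431.2627    38.704933]
 [524.82666   26.274696]
 [544.68335  175.73825 ]
 [451.1194   188.16849 ]]
0.02 [  11   10  110   43 2365] ((477.9143981933594, 31.509201049804688), (303.5320129394531, 94.3861083984375), 82.43241119384766) [[ 411.14545 -112.71983]
 [ 504.70947 -125.15007]
 [ 544.68335  175.73824]
 [ 451.11932  188.16847]]
[[ 4.000e+00  5.000e+00  2.000e+00 -1.000e+00  1.000e+00  1.000e+0
[... 1810 characters left out ...]
.090e+02  1.140e+02  1.090e+02
   1.040e+02  1.070e+02]
 [-4.000e+00  2.000e+00  7.000e+00 -3.000e+00  3.000e+00 -1.000e+00
   1.000e+00  5.000e+00  3.000e+00  2.000e+00  8.300e+01  1.110e+02
  -3.000e+00 -5.000e+00]
 [ 0.000e+00  5.000e+00  4.000e+00  3.000e+00  4.000e+00  1.000e+00
   4.000e+00  7.000e+00  2.000e+00  2.000e+00  6.000e+00  6.000e+00
  -3.000e+00  0.000e+00]
 [ 6.000e+00  5.000e+00  4.000e+00  2.000e+00  8.000e+00  3.000e+00
   3.000e+00  1.000e+00  2.000e+00 -0.000e+00 -1.000e+00  3.000e+00
   2.000e+00 -2.000e+00]
 [-3.000e+00  5.000e+00  1.000e+00  0.000e+00  3.000e+00  1.366e+03
   0.000e+00  2.000e+00 -1.000e+00 -4.000e+00 -4.000e+00  5.000e+00
   2.000e+00 -1.000e+00]]
```

View pics/c1.png

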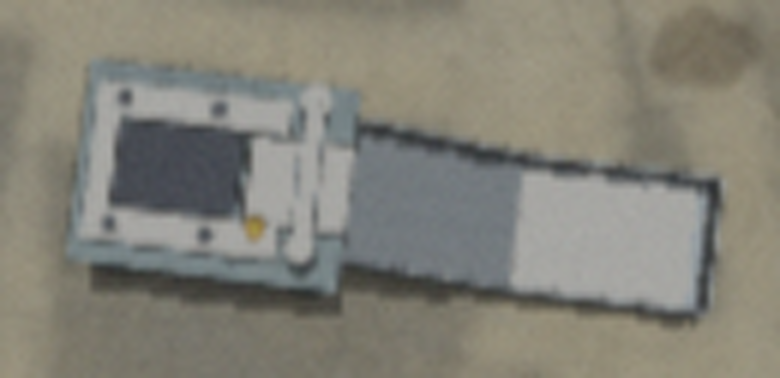

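Crop: the dark blank fills crop (112–250, 122–217), the brass ball is at (255, 228), the keeper bar is across the mouth from its pivot (315, 98) to the pin (298, 248), and the tray is to the right. Stand x is roughly world −y. I'll raise the arm, travel above the stand, and refine the pose from colours.

```bash
cat >> h.py <<'E'
def ray(K,T,uv,z):
    d=T[:3,:3]@np.array([(uv[0]-K[0,2])/K[0,0],-(uv[1]-K[1,2])/K[1,1],-1]);o=T[:3,3]
    return o+d*(z-o[2])/d[2]
E
python3 - <<'E'
from h import *
c=dict(np.load("top.npz"));K,T=c["camera_matrix"],c["extrinsics"]
I=c["pixels"].astype(int)[165:228,240:370]
m=((I.sum(2)<260)).astype(np.uint8);m[:, 45:]=0;m[:18]=0;m[38:]=0;
n,l,st,ce=cv2.connectedComponentsWithStats(m);k=1+np.argmax(st[1:,4])
v,u=np.nonzero(l==k);q=np.array([ray(K,T,(a+240,b+165),.115)[:2] for a,b in zip(u,v)])*1000
print("blank",q.mean(0),cv2.minAreaRect(q.astype(np.float32)))
b=np.nonzero((I[...,2]-I[...,0]>60)&(np.arange(130)[None]<60)&(np.arange(63)[:,None]>30))
print("ball",ray(K,T,(b[1].mean()+240,b[0].mean()+165),.11),len(b[0]))
for nm,p,z in(("pivot",(316,97),.12),("pin",(298,248),.155)):print(nm,ray(K,T,(p[0]/6+240-.4,p[1]/6+165-.4),z))
z=pts(c)[165:228,240:370,2];print(np.median(z[l==k]))
E
python3 -m inch '0.2 0.7 0.4 0 0 0 0;0.3 0.7 0.4 0 0 0 0;0.3 0.75 0.3 0 0 0 0;0.3 0.75 0.2 0 0 0 0;0.3 0.75 0 0 0 0 0;0.3 0.75 0 0 0 0 0;0.3 0.75 0 0 0 0 0;0.3 0.75 0 0 0 0 0;0.3 0.75 0 0 0 0 0;0.3 0.75 0 0 0 0 0;0.3 0.75 0 0 0 0 0;0.3 0.75 0 0 0 0 0'
```

```text
blank [493.18693695 133.63799525] ((493.1594543457031, 133.64854431152344), (60.32899856567383, 38.81788635253906), 81.87962341308594)
ball [0.46541275 0.10055342 0.11      ] 6
pivot [0.52364199 0.07138483 0.12      ]
pin [0.45263739 0.0803356  0.155     ]
0.11682797000080392
time_s: 1.1
tcp_pos: [0.3782, -0.1461, 0.3126]
orientation: [3.141, 0.0, 0.332]
contact_force: [1.6, -0.1, -0.4]
opening: 1.001
finger_force: 0.0
```

```bash
python3 -m inch '0.25 0.75 0 0 0 -0.1 0;0.25 0.75 0 0 0 -0.1 0;0.25 0.75 0 0 0 -0.1 0;0.25 0.75 0 0 0 -0.1 0;0.25 0.75 0 0 0 -0.1 0;0.25 0.75 0 0 0 -0.1 0;0 0 0 0 0 0 0;0 0 0 0 0 0 0'
python3 - <<'E'
from h import *
from scipy.spatial.transform import Rotation as R
s=observe();c=camera("wrist");cv2.imwrite("pics/w1.png",c["pixels"])
T=np.eye(4);T[:3,:3]=R.from_euler("xyz",s["orientation"]).as_matrix();T[:3,3]=s["tcp_pos"]
c["extrinsics"]=T@np.array(c["T_tool_cam"]);np.savez("w1",**{k:np.array(v) for k,v in c.items()})
print(s["tcp_pos"],s["orientation"],s["joint_pos"],c["extrinsics"],c["camera_matrix"])
E
```

```text
time_s: 1.77
tcp_pos: [0.4531, 0.0793, 0.3122]
orientation: [-3.141, 0.001, -0.133]
contact_force: [0.2, 0.0, -0.3]
opening: 0.996
finger_force: 0.0
[0.45309137 0.07927138 0.31223358] [-3.14090381e+00  1.03871738e-03 -1.33445685e-01] [ 0.19212349  0.15905935 -0.54550226  1.82096651  0.08759184  1.18628456
 -2.08498107] [[-1.33918865e-01  9.56904026e-01  2.57682795e-01  5.21793584e-01]
 [-9.90992105e-01 -1.29149462e-01 -3.54268790e-02  7.00661864e-02]
 [-6.20528698e-04 -2.60105943e-01  9.65579884e-01  4.47577530e-01]
 [ 0.00000000e+00  0.00000000e+00  0.00000000e+00  1.00000000e+00]] [[307.6782595    0.         277.86637398]
 [  0.         307.6782595  210.26131084]
 [  0.           0.           1.        ]]
```

View pics/w1.png

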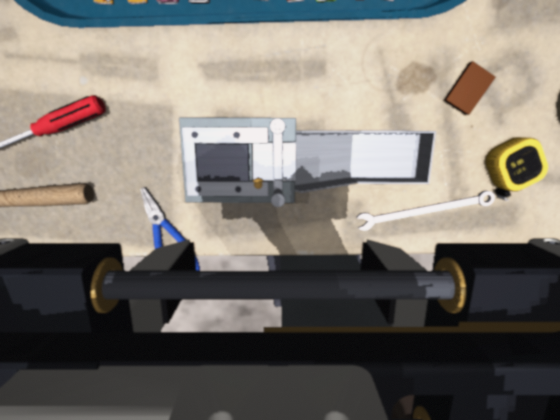

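The wrist view shows the blank at (222, 162), ball (258, 183), pivot (278, 127), pin knob (277, 200) and rails (195–280, 128–195).

```bash
python3 - <<'E'
from h import *
c=dict(np.load("w1.npz"));K,T=c["camera_matrix"],c["extrinsics"]
P=pts(c)
print("rail z",np.median(P[130:140,200:260,2]),"blank z",np.median(P[150:172,205:240,2]),"bed",np.median(P[150:172,284:292,2]),"ch",np.median(P[150:172,256:268,2]))
I=c["pixels"].astype(int)
x=lambda u,v,z:np.round(ray(K,T,(u,v),z)[:2]*1000,1)
m=(I.max(2)<105);m[:140]=0;m[182:]=0;m[:,:190]=0;m[:,254:]=0
n,l,st,ce=cv2.connectedComponentsWithStats(m.astype(np.uint8));k=1+np.argmax(st[1:,4]);print(st[k])
v,u=np.nonzero(l==k);q=np.array([x(a,b,.115) for a,b in zip(u,v)]);print("blank",q.mean(0),cv2.minAreaRect(q.astype(np.float32)))
b=np.nonzero((I[...,2]-I[...,0]>50)&(abs(np.arange(560)-258)<10)[None]&(abs(np.arange(420)-183)<9)[:,None]);print("ball",x(b[1].mean(),b[0].mean(),.111),len(b[0]))
z=P[...,2];m=((z>.098)&(z<.125));m[:,:170]=0;m[:,310:]=0;m[:105]=0;m[210:]=0
n,l,st,ce=cv2.connectedComponentsWithStats(m.astype(np.uint8));k=1+np.argmax(st[1:,4]);r=cv2.minAreaRect((P[l==k][:,:2]*1000).astype(np.float32));print("deck",r,cv2.boxPoints(r))
m=((z>.01)&(z<.125));m[:,:170]=0;m[:105]=0;m[225:]=0;m[:,450:]=0
n,l,st,ce=cv2.connectedComponentsWithStats(m.astype(np.uint8));k=1+np.argmax(st[1:,4]);r=cv2.minAreaRect((P[l==k][:,:2]*1000).astype(np.float32));print("all",r)
print("pivot",x(278,127,.119),"pin",x(277.5,200,.155))
cv2.imwrite("pics/c2.png",cv2.resize(c["pixels"][105:215,170:310],None,fx=5,fy=5,interpolation=cv2.INTER_CUBIC))
E
```

```text
rail z 0.11507653136950124 blank z 0.11495840527158804 bed 0.10599227624298727 ch 0.10525511041905009
[ 196  144   57   38 1925]
blank [492.79620779 133.93698701] ((493.18780517578125, 132.829833984375), (59.9842643737793, 39.63531494140625), 82.31603240966797)
ball [466.5 100.5] 55
deck ((490.8246154785156, 110.83340454101562), (143.2413787841797, 93.65152740478516), 82.209716796875) [[434.72302   46.220833]
 [527.5102    33.526604]
 [546.9262   175.44598 ]
 [454.13904  188.1402  ]]
all ((479.7681579589844, 31.544113159179688), (303.312255859375, 93.65560913085938), 82.1207275390625)
pivot [522.2  70.1] pin [454.   79.8]
```

View pics/c2.png

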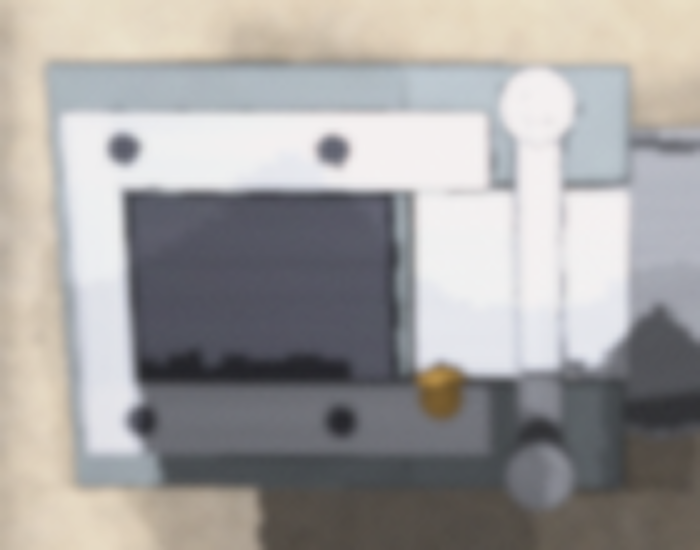

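Stand origin is about (488.5, 101.3) mm, x-dir (−0.1357, −0.9907), feet 5 mm, and the pin is under the TCP. Descend around the pin and grip lightly.

```bash
python3 -m inch '0 0 -0.6 0 0 0 0;0 0 -0.6 0 0 0 0;0 0 -0.6 0 0 0 0;0 0 -0.6 0 0 0 0;0 0 -0.6 0 0 0 0;0 0 -0.3 0 0 0 0;0 0 0 0 0 0 0' 8; python3 -m inch '0 0 0 0 0 0 1;0 0 0 0 0 0 1;0 0 0 0 0 0 1;0 0 0 0 0 0 1;0 0 0 0 0 0 1;0 0 0 0 0 0 1;0 0 0 0 0 0 1;0 0 0 0 0 0 1' 8
```

```text
time_s: 2.4
tcp_pos: [0.4508, 0.0743, 0.1446]
orientation: [3.139, 0.006, -0.14]
contact_force: [0.1, -0.4, 0.1]
opening: 1.001
finger_force: 0.0
time_s: 3.07
tcp_pos: [0.4532, 0.0769, 0.1478]
orientation: [3.142, -0.0, -0.138]
contact_force: [0.1, 0.2, 1.2]
opening: 0.469
finger_force: 0.0
```

```bash
python3 -m inch '0 0 0 0 0 0 1;0 0 0 0 0 0 1;0 0 0 0 0 0 1;0 0 0 0 0 0 1;0 0 0 0 0 0 1;0 0 0 0 0 0 1;0 0 0 0 0 0 1;0 0 0 0 0 0 1' 8
```

```text
time_s: 3.73
tcp_pos: [0.4532, 0.0774, 0.1476]
orientation: [-3.141, 0.0, -0.138]
contact_force: [0.2, 4.4, 0.3]
opening: 0.146
finger_force: 8.0
```

```bash
python3 -m inch '-0.005 -0.14 0 0 0 0.127 1;0.009 -0.14 0 0 0 0.127 1;0.023 -0.138 0 0 0 0.127 1;0.036 -0.135 0 0 0 0.127 1;0.05 -0.131 0 0 0 0.127 1;0 0 0 0 0 0 1'
```

```text
time_s: 4.23
tcp_pos: [0.4592, 0.0415, 0.1476]
orientation: [3.141, 0.0, 0.363]
contact_force: [1.2, -2.5, 1.4]
opening: 0.142
finger_force: 8.0
```

```bash
python3 -m inch '0.063 -0.125 0 0 0 0.127 1;0.075 -0.118 0 0 0 0.127 1;0.086 -0.11 0 0 0 0.127 1;0.097 -0.101 0 0 0 0.127 1;0.106 -0.091 0 0 0 0.127 1;0 0 0 0 0 0 1'; python3 -m inch '0.115 -0.08 0 0 0 0.127 1;0.122 -0.068 0 0 0 0.127 1;0.129 -0.055 0 0 0 0.127 1;0.133 -0.042 0 0 0 0.127 1;0.068 -0.015 0 0 0 0.06 1;0 0 0 0 0 0 1;0 0 0 0 0 0 1'
```

```text
time_s: 4.73
tcp_pos: [0.4806, 0.0145, 0.1475]
orientation: [3.141, 0.001, 0.859]
contact_force: [2.3, -3.2, 3.2]
opening: 0.144
finger_force: 8.0
time_s: 5.32
tcp_pos: [0.5084, 0.0016, 0.1475]
orientation: [3.142, 0.002, 1.299]
contact_force: [0.3, -3.7, 2.2]
opening: 0.146
finger_force: 8.0
```

```bash
python3 -m inch '0 0 0 0 0 0 0.3;0 0 0 0 0 0 0.3;0 0 0 0 0 0 0.3;0 0 0 0 0 0 0.3;0 0 0.3 0 0 0 0.5;0 0 0.6 0 0 0 0.5;0 0 0.6 0 0 0 0.5;0 0 0.6 0 0 0 0.5;0 0 0.5 0 0 0 0.5;0 0.2 0.3 0 0 -0.15 0.6;0 0.3 0 0 0 -0.15 1;0 0.3 0 0 0 -0.15 1'; python3 -m inch '-0.05 0.3 0 0 0 -0.15 1;-0.05 0.3 0 0 0 -0.15 1;-0.05 0.3 0 0 0 -0.15 1;-0.05 0.3 0 0 0 -0.15 1;-0.05 0.3 0 0 0 -0.15 1;-0.05 0.3 0 0 0 -0.15 1;0 0.14 0 0 0 -0.15 1;0 0 0 0 0 -0.15 1;0 0 0 0 0 -0.15 1;0 0 0 0 0 -0.03 1;0 0 0 0 0 0 1;0 0 0 0 0 0 1' 20
python3 - <<'E'
from h import *
from scipy.spatial.transform import Rotation as R
s=observe();c=camera("wrist");cv2.imwrite("pics/w2.png",c["pixels"]);c=camera("top");cv2.imwrite("pics/c3.png",cv2.resize(c["pixels"][160:230,235:375],None,fx=5,fy=5))
E
```

```text
time_s: 6.32
tcp_pos: [0.5091, 0.0428, 0.2938]
orientation: [3.14, -0.001, 0.944]
contact_force: [0.1, -1.0, 0.5]
opening: 0.331
finger_force: 0.0
time_s: 7.32
tcp_pos: [0.4935, 0.1395, 0.2926]
orientation: [3.142, -0.0, -0.129]
contact_force: [0.4, 0.3, -0.3]
opening: 0.006
finger_force: 0.0
```

View pics/w2.png

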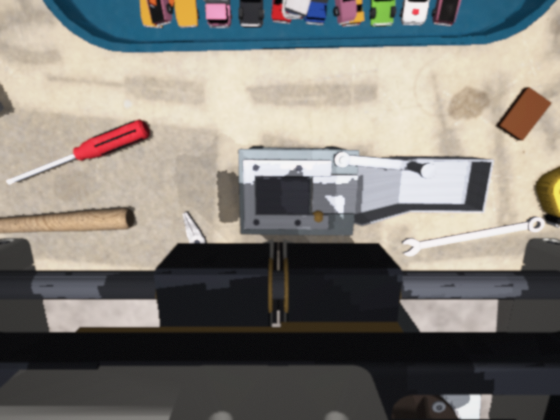

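The keeper lies open along the chute (bar (342,160) to knob (425,170)) and the blank is still in place at (285, 195). Next, go down to just above the blank.

```bash
python3 -m inch '0 0 -0.58 0 0 0 1;0 0 -0.58 0 0 0 1;0 0 -0.58 0 0 0 1;0 0 -0.58 0 0 0 1;0 0 -0.4 0 0 0 1;0 0 -0.18 0 0 0 1;0 0 0 0 0 0 1;0 0 0 0 0 0 1;0 0 0 0 0 0 1' 20;python3 -m inch '0 0 -0.04 0 0 -0.005 1;0 0 -0.04 0 0 0 1;0 0 0 0 0 0 1;0 0 0 0 0 0 1'
```

```text
time_s: 8.17
tcp_pos: [0.4944, 0.1399, 0.149]
orientation: [-3.141, -0.002, -0.132]
contact_force: [0.2, -0.3, 0.2]
opening: 0.009
finger_force: 0.0
time_s: 8.5
tcp_pos: [0.4937, 0.1395, 0.1439]
orientation: [-3.142, -0.0, -0.136]
contact_force: [0.1, 0.2, 0.1]
opening: 0.001
finger_force: 0.0
```

```bash
python3 -m inch '0 0 -0.03 0 0 0 1;0 0 -0.03 0 0 0 1;0 0 -0.02 0 0 0 1;0 0 0 0 0 0 1';python3 -m inch '0 0 -0.01 0 0 0 1;0 0 -0.01 0 0 0 1;0 0 0 0 0 0 1'
```

```text
time_s: 8.83
tcp_pos: [0.4934, 0.1394, 0.1394]
orientation: [3.141, 0.0, -0.136]
contact_force: [1.0, 0.2, -0.4]
opening: 0.004
finger_force: 0.0
time_s: 9.08
tcp_pos: [0.4935, 0.1395, 0.1385]
orientation: [3.142, 0.0, -0.136]
contact_force: [0.5, -0.3, 0.1]
opening: 0.004
finger_force: 0.0
```

```bash
for i in 1 2; do python3 -m inch '0 0 -0.01 0 0 0 1;0 0 -0.01 0 0 0 1;0 0 0 0 0 0 1'|egrep 'tcp|contact'; done
```

```text
tcp_pos: [0.4936, 0.1395, 0.1379]
contact_force: [-1.1, 0.5, 4.2]
tcp_pos: [0.4936, 0.1396, 0.1378]
contact_force: [-5.3, -2.9, 15.4]
```

```bash
python3 -m inch '-0.003 -0.02 0 0 0 0 1;-0.006 -0.04 0 0 0 0 1;-0.006 -0.04 0 0 0 0 1;0 0 0 0 0 0 1'|egrep 'tcp|contact'
```

```text
tcp_pos: [0.4938, 0.136, 0.1378]
contact_force: [-1.1, 2.7, 8.0]
```

```bash
python3 -m inch '0 0 -0.006 0 0 0 1;0 0 -0.004 0 0 0 1;-0.006 -0.04 0 0 0 0 1;0 0 0 0 0 0 1'|egrep 'tcp|contact';python3 -m inch '-0.006 -0.04 0 0 0 0 1;-0.006 -0.04 0 0 0 0 1;0 0 0 0 0 0 1'|egrep 'tcp|contact'
```

```text
tcp_pos: [0.4938, 0.1347, 0.1378]
contact_force: [-1.1, 3.6, 12.6]
tcp_pos: [0.4936, 0.1313, 0.1378]
contact_force: [0.5, 5.9, 9.7]
```

```bash
python3 -m inch '0 0 -0.006 0 0 0 1;0 0 -0.006 0 0 0 1;0 0 0 0 0 0 1'|egrep 'tcp|contact';python3 -m inch '-0.006 -0.04 0 0 0 0 1;-0.006 -0.04 0 0 0 0 1;0 0 0 0 0 0 1'|egrep 'tcp|contact'
```

```text
tcp_pos: [0.4936, 0.1313, 0.1377]
contact_force: [-2.5, 4.7, 16.9]
tcp_pos: [0.4932, 0.1285, 0.1378]
contact_force: [-0.8, 8.3, 14.3]
```

```bash
python3 -m inch '0 0 -0.006 0 0 0 1;-0.006 -0.04 0 0 0 0 1;-0.006 -0.04 -0.002 0 0 0 1;0 0 0 0 0 0 1'|egrep 'tcp|contact';python3 -m inch '-0.006 -0.04 -0.002 0 0 0 1;-0.006 -0.04 0 0 0 0 1;0 0 0 0 0 0 1'|egrep 'tcp|contact'
```

```text
tcp_pos: [0.4927, 0.1253, 0.1377]
contact_force: [-1.4, 11.3, 18.1]
tcp_pos: [0.4922, 0.1215, 0.1378]
contact_force: [-2.7, 10.1, 19.4]
```

```bash
python3 - <<'E'
from h import *
c=camera("wrist");cv2.imwrite("pics/w3.png",c["pixels"])
E
```

```text
(no output)
```

View pics/w3.png

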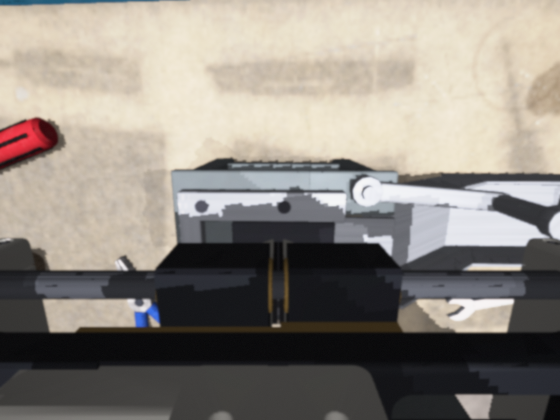

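The wrist view shows the blank (232–335, row 230) now 16 mm clear of the rear stop, so it is moving, with a few mm of slip. It is riding past the ball, so I'll continue.

```bash
for i in 1; do python3 -m inch '-0.006 -0.04 0 0 0 0 1;-0.006 -0.04 0.002 0 0 0 1;0 0 0 0 0 0 1'|egrep 'tcp|contact';done;python3 -m inch '-0.006 -0.04 0.002 0 0 0 1;-0.006 -0.04 0.002 0 0 0 1;0 0 0 0 0 0 1'|egrep 'tcp|contact'
```

```text
tcp_pos: [0.4916, 0.1173, 0.1378]
contact_force: [-2.4, 9.6, 18.8]
tcp_pos: [0.4911, 0.113, 0.1379]
contact_force: [-1.1, 9.7, 18.6]
```

```bash
for i in 1 2; do python3 -m inch '-0.006 -0.04 0.002 0 0 0 1;-0.006 -0.04 0.002 0 0 0 1;0 0 0 0 0 0 1'|egrep 'tcp|contact';done
```

```text
tcp_pos: [0.4905, 0.1086, 0.138]
contact_force: [-2.1, 9.1, 17.5]
tcp_pos: [0.4898, 0.1043, 0.138]
contact_force: [-1.2, 8.4, 15.8]
```

```bash
for i in 1 2; do python3 -m inch '-0.006 -0.04 0 0 0 0 1;-0.006 -0.04 0 0 0 0 1;0 0 0 0 0 0 1'|egrep 'tcp|contact';done
```

```text
tcp_pos: [0.4893, 0.1004, 0.138]
contact_force: [-1.9, 8.9, 15.4]
tcp_pos: [0.4887, 0.0964, 0.1381]
contact_force: [-1.3, 7.8, 15.7]
```

```bash
python3 -m inch '-0.006 -0.04 -0.003 0 0 0 1;-0.006 -0.04 0 0 0 0 1;0 0 0 0 0 0 1'|egrep 'tcp|contact'; python3 -m inch '-0.006 -0.04 0 0 0 0 1;-0.006 -0.04 0 0 0 0 1;0 0 0 0 0 0 1'|egrep 'tcp|contact'
```

```text
tcp_pos: [0.4883, 0.0928, 0.1381]
contact_force: [-1.9, 10.2, 17.6]
tcp_pos: [0.4877, 0.0889, 0.1381]
contact_force: [-1.2, 10.2, 18.3]
```

```bash
python3 - <<'E'
from h import *
c=camera("wrist");cv2.imwrite("pics/w4.png",c["pixels"])
E
```

```text
(no output)
```

View pics/w4.png

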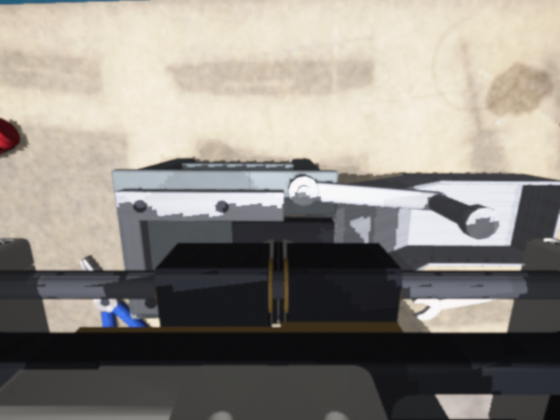

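The blank sits at the same pixels (232–335), so it hasn't slipped since. Its front is at the ledge edge (337). Continuing.

```bash
for i in 1 2; do python3 -m inch '-0.006 -0.04 0 0 0 0 1;-0.006 -0.04 0 0 0 0 1;0 0 0 0 0 0 1'|egrep 'tcp|contact';done
```

```text
tcp_pos: [0.4872, 0.0849, 0.1382]
contact_force: [-1.1, 10.3, 18.8]
tcp_pos: [0.4867, 0.0809, 0.1382]
contact_force: [-0.7, 10.0, 19.1]
```

```bash
for i in 1 2 3; do python3 -m inch '-0.006 -0.04 0.002 0 0 0 1;-0.006 -0.04 0 0 0 0 1;0 0 0 0 0 0 1'|egrep 'tcp|contact';done
```

```text
tcp_pos: [0.4862, 0.0767, 0.1383]
contact_force: [-1.2, 10.5, 18.8]
tcp_pos: [0.4857, 0.0726, 0.1384]
contact_force: [0.3, 10.7, 18.6]
tcp_pos: [0.4851, 0.0682, 0.1384]
contact_force: [-0.0, 8.1, 19.0]
```

```bash
for i in 1 2; do python3 -m inch '-0.006 -0.04 0.003 0 0 0 1;-0.006 -0.04 0.002 0 0 0 1;0 0 0 0 0 0 1'|egrep 'tcp|contact';done
```

```text
tcp_pos: [0.4845, 0.0639, 0.1386]
contact_force: [-0.6, 7.9, 18.6]
tcp_pos: [0.4839, 0.0594, 0.1388]
contact_force: [0.7, 7.1, 18.0]
```

```bash
for i in 1 2; do python3 -m inch '-0.006 -0.04 0.003 0 0 0 1;-0.006 -0.04 0.002 0 0 0 1;0 0 0 0 0 0 1'|egrep 'tcp|contact';done
```

```text
tcp_pos: [0.4832, 0.0539, 0.1388]
contact_force: [0.7, 0.6, 19.3]
tcp_pos: [0.4806, 0.0478, 0.1374]
contact_force: [-0.0, -3.8, 2.3]
```

```bash
python3 -m inch '0 0 0.1 0 0 0 1;0 0 0.3 0 0 0 1;0 0 0.6 0 0 0 1;0 0 0.6 0 0 0 1;0 0 0.6 0 0 0 1;0 0 0.6 0 0 0 1;0 0 0 0 0 0 1;0 0 0 0 0 0 1;0 0 0 0 0 0 1'
python3 - <<'E'
from h import *
c=camera("wrist");cv2.imwrite("pics/w5.png",c["pixels"])
E
```

```text
time_s: 16.68
tcp_pos: [0.4794, 0.0485, 0.2764]
orientation: [3.141, 0.001, -0.136]
contact_force: [-0.9, 0.5, -0.3]
opening: 0.007
finger_force: 0.0
```

View pics/w5.png

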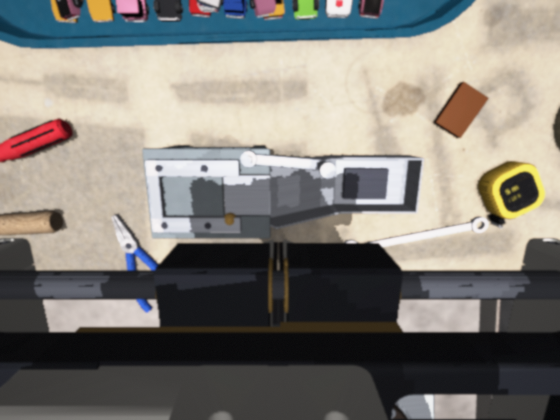

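The channel is empty. The blank lies flat inside the tray at (365, 183), and the keeper is still open. Handing in.

```bash
python3 -c "
from bench import hand_in
print(hand_in())"
```

```text
the job is handed in; nothing more can be done
None
```

The last wrist picture before hand-in shows the blank lying flat in the catch tray and the keeper still swung open; pressing on the blank read at most about 19 N, the arm was clear at 16.7 s, and the job is handed in, though the hand-in gave back no verdict.

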